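# Take the squeeze-tab cap off the tuning-fork jar

## Robot

A 6-joint arm with a two-finger parallel gripper is mounted at the origin on the work surface. World frame = base frame: x ahead of the robot, y to its left, z up, the work surface at z = 0. Lengths are in mm, angles in rad, forces in N, time in s.
With the tool pointing down it reaches from about 375 to 975 mm from the base axis. Payload 3.8 kg.
Tool frame: the origin (TCP) lies at the very end of the fingers, on their centre line; the grasp point (between the pads) lies 19 mm behind it; z points along the fingers, y is the line along which they close (so a half turn about z gives the same grasp; the last joint's range is limited). The gripper opens to 88 mm and grips with 3 to 60 N. Pads are 18 mm wide; open, the fingers measure 123 mm over their backs; the gripper's body (75 mm by 187 mm) begins 45 mm behind the grasp point.
Start: joints at [1.093, 0.264, 1.604, -0, 1.274, -0.037], TCP at [287.995, 610.473, 238.706] pointing down, gripper open.
Joint ranges: [-2.63, 2.63], [-0.94, 2.18], [0.31, 2.57], [-1.31, 4.45], [0, 2.66], [-2.55, 2.55]. Speed limits (rad/s): [2.57, 2.57, 3.14, 3.14, 3.14, 3.14].

## Interface

Orientations are given as a unit quaternion [x, y, z, w].
In Python, from station import robot gives the robot as it stands.
- The arm moves only by the tool play_rows, never from a script. Its argument "increments" is a list of rows, each a list of 7 numbers: the shift along the world's x, y, z in units of 40 mm (1.0 is 40 mm), then the turn, a rotation vector about the world's x, y, z in units of 5 degrees (1.0 is 5 degrees), then the opening, from -1 (shut) to 1 (fully open), so that 0 is half open. A call has 1 to 8 rows; each row is the pose to reach, as a shift and turn from the pose commanded when the call began; what a row does not reach only later rows make up. A row lasts 1/10 s, in which the tool goes at most 50 mm and 8.59 degrees, less where a joint would pass 70% of its speed; a pose out of reach is approached as far as the arm can. A call with a gripper value outside its range is refused whole. The fingers move at their own pace and stop on an object; the grip force is fixed at half the most. Time passes only in rows, so rows that repeat a pose let the fingers close. It gives the time, the measured TCP pose, the force, the opening and the grip force at its end, in the units of the state.
- robot.read_state(): the state, without advancing time (a new reading comes with each control period).
- robot.grab_frame(name): name is "side" or "top"; returns a dict with "color" (400x640x3 uint8, red, green, blue), "fx", "fy", "cx", "cy" (pixels), "eye" and "orientation" of the camera in the world. Camera axes: x right, y down, z forward; pixel columns grow to the right and rows downward; lengths in mm; the calibration is good to about 2 mm. A picture is of the moment at which its call begins. There is no depth.
- robot.close_job(): hands the job in; it is judged then, once.
The state is a dict: "clock": time; "q": joint angles; "qvel": joint speeds; "joint_efforts": joint torques, N m; "ee_pos": TCP position; "tool_rot": TCP orientation; "contact_force": force on the tool from outside, world axes, zero at the start; "ft_torque": the same for the moment, N m; "gripper_width": opening from 0.0 (shut) to 1.0 (fully open); "gripper_force": force on a finger pad.
Only numpy, scipy, OpenCV 4.12 (cv2) and the standard library are available. Lean on these libraries where they do the work, as an engineer would, in place of code of your own. Each camera call takes 0.05 s, during which the arm holds its last target. There are 200 camera calls.

## Task

Open the tuning-fork jar: squeeze the two side tabs of its cap inward and, keeping them squeezed, turn the cap anticlockwise until you feel it come up against its stop, then lift it off and set it down, open end down, in the white tray. Be gentle: the neck is glass, so do not wrench or pull hard on it, do not drop the cap, and do not disturb the other things on the shelf.

Things in the scene. Friction and masses are not known exactly. Their poses are not given: they have to be found in the camera images.
- cap_mid (a point): Aluminium cap on the fork jar, the thing to take off: round, knurled, 47 mm across, 33 mm tall, about 90 g, open below. Point: on its axis half-way up (16.5 mm above its lower edge); z up. Steel tabs stand at its +y and -y sides, pivoted level with this point. Both must be squeezed flat, and kept so until the cap is off, or their claws catch under the neck's lugs.
- tab_l (a point): Paddle of the cap's +y tab, centre of its outer face, 9.5 mm above the pivot. It is 20 mm wide (along the cap's x), 17 mm tall, its top edge 1.5 mm above the cap's top. At rest both lean out 19 degrees, 67 mm across the top edges; squeezed flat they stand upright, 55 mm across, at a hard stop. Each takes 5 to 10 N to go flat; squeezing also drags the cap down a few N.
- tab_r (a point): The same on the cap's -y tab. Below each pivot is a claw arm, 47 mm across the pair at rest, that swings out as the paddle goes in, to 57 mm across at the cap's lower edge: a grip must bear on the paddles, not on the arms (fingers may hang down past the arms to about 8 mm above the cap's lower edge).
- jar_rim (a point): Centre of the rim of the jar's glass neck, on the jar's axis, z up; hidden by the cap, whose point is 10.5 mm below it while seated. The cap has about 1 mm side play and 1 mm lift. Tabs squeezed, it turns anticlockwise (seen from above) almost freely up to a solid stop 22 to 83 degrees on (no yaw shows it). It lifts straight off only within about 6 degrees of the stop.
- jar: The glass jar in its iron foot, 104 mm square, bolted down: it does not move. Origin: centre of the foot's underside, on the shelf, 138 mm below the rim. Glass 66 mm across, its shoulder begins 40 mm below the rim. A brass bayonet collar (lugs, stops, latch teeth) is cemented on the glass neck: a light touch, about 0.1 N m, is plenty to feel the stop; hard turning or pulling breaks it loose.
- tray_in (a point): Centre of the inner floor of the white enamelled tray on the shelf: 150 mm square outside, 3 mm walls, rim 8 mm above this floor; x and y run along its sides. Fixed. The cap standing in it on its open end has its point 16.5 mm above this floor.
- pillar: Bystander: cracked white ceramic insulator pillar, ribbed, 48 mm across, 68 mm tall, loose; origin at the centre of its underside.
- pitch_pipe: Bystander: round brass pitch pipe lying flat on the shelf, 60 mm across, 12 mm thick, loose; origin at the centre of its underside.
- ear_trumpet: Bystander: dented tin ear trumpet standing on its bell, 86 mm across at the foot, 112 mm tall, loose; origin at the centre of its underside.
- tubes: Bystander: two glass resonance tubes, 150 mm long, side by side on a fixed wooden cradle, 48 mm tall in all, 86 mm wide; origin at the centre of its underside. The iron shelf top is 40 mm above the table; a brass gate 40 mm tall runs along its edge on the robot's side.
Things that resemble listed ones, but are neither listed nor needed, are in the scene too. What is shaped like the part that bears cap_mid but orange, turquoise or yellow is not meant.

How it is judged:
By the outcome, as a careful person would: the job done as asked, in the order asked, and still so for the second after the job is handed in, with the robot touching nothing.
It also fails if it takes over 72 s, if anything falls off the work surface, if the arm or the gripper's body presses on something with over 40 N, if the wrist force passes 120 N, or if a joint passes its speed limit or range.

## Working session

There is one attempt and no reset: what is moved stays moved. The work goes in short steps, Python scripts to look and compute and a tool call to move; the robot and the scene stay as the last step left them, time stands still between calls to the robot, and variables do not carry over. Pictures are saved under pics/ and viewed, at most 10 in all, crops included, and the job is handed in when it is done.

Besides the shell and the picture viewer there is one more tool, called by a JSON object that holds its "name" and its "arguments". play_rows: Moves the arm, as the interface text tells. Its arguments: {"type":"object","properties":{"increments":{"type":"array"}},"required":["increments"]}

```bash
mkdir -p pics
cat > h.py <<'E'
from station import robot
import numpy as np, cv2
from scipy.spatial.transform import Rotation as R
def grab(n,f=None):
    d=robot.grab_frame(n)
    if f: cv2.imwrite('pics/'+f,d['color'][:,:,::-1])
    return d
def ray(d,u,v):
    r=R.from_quat(d['orientation']).apply([(u-d['cx'])/d['fx'],(v-d['cy'])/d['fy'],1.0])
    return np.array(d['eye']),r/np.linalg.norm(r)
def onz(d,u,v,z):
    e,r=ray(d,u,v); return e+r*(z-e[2])/r[2]
def proj(d,p):
    c=R.from_quat(d['orientation']).inv().apply(np.array(p,float)-d['eye'])
    return d['cx']+d['fx']*c[0]/c[2], d['cy']+d['fy']*c[1]/c[2]
E
python3 - <<'E'
from h import *
for n in('top','side'):
    d=grab(n,n+'0.png'); print(n,d['eye'],d['orientation'],d['fx'],d['cx'],d['cy'])
print(robot.read_state())
E
```

```text
top [ 293.19189732  109.24166825 1498.78252903] [-0.69621051  0.71421172 -0.03946667  0.06029042] 512.4327520904285 318.50031709704393 204.60931379326607
side [ 204.03382139 -558.04848223  922.9129804 ] [ 0.91438497 -0.18016457  0.06173997 -0.35725205] 381.70994143583727 317.2187458052437 202.54296285430104
{'clock': 0.1, 'q': array([ 1.09309169e+00,  2.64685951e-01,  1.60523002e+00,  1.27942556e-05,
        1.27372767e+00, -3.69170570e-02]), 'qvel': array([ 0.00189962, -0.00147835, -0.00209767,  0.00313525, -0.00086925,
        0.0010443 ]), 'joint_efforts': array([ 2.16089325e-04, -5.03615570e+01, -3.58071506e+01,  7.30091287e-02,
        2.34217232e-02, -4.80712856e-05]), 'ee_pos': array([287.69956595, 609.89968137, 237.51105089]), 'tool_rot': array([ 2.18615624e-01,  9.75810513e-01, -9.90172375e-04, -2.66881229e-04]), 'contact_force': array([-0.41135879, -0.10038943, -1.14890711]), 'ft_torque': array([-0.03826834, -0.03056594, -0.03843678]), 'gripper_force': 0.0, 'gripper_width': 0.9996061274234782}
```

View pics/top0.png

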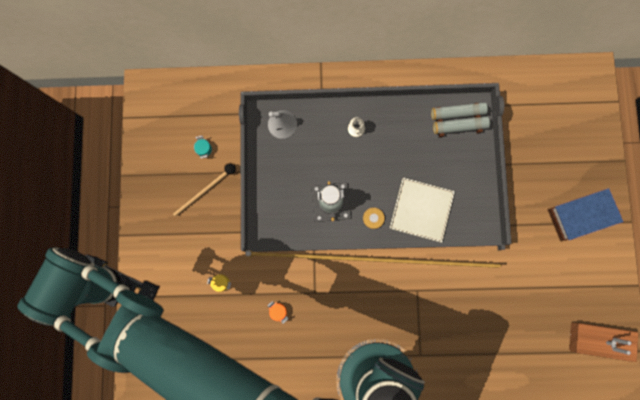

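View pics/side0.png

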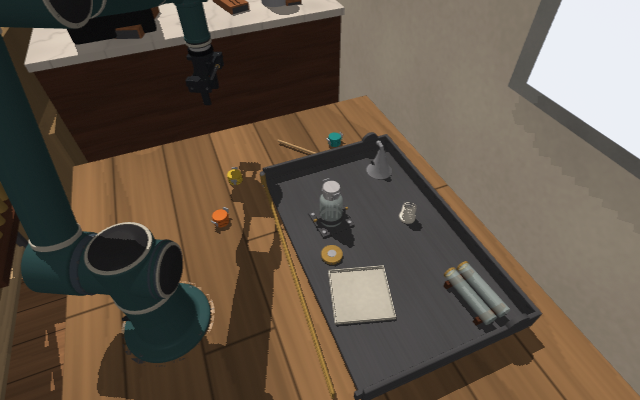

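The top view shows the jar at about (330,197), the tray at (422,210), the pitch pipe at (373,218), the pillar at (357,127), the trumpet at (282,122) and the tubes at (461,118). In the side view the cap is at about (332,188). Next I enlarge the cap and measure.

Run:
```python
from h import *
t=grab('top');s=grab('side')
a=t['color'][170:230,300:360];b=s['color'][165:240,295:370]
f=lambda i:cv2.resize(i,(400,400),interpolation=cv2.INTER_CUBIC)
cv2.imwrite('pics/z1.png',np.hstack([f(a),f(b)])[:,:,::-1])
print('cap top guess',onz(t,330,195,184),onz(s,332,185,184))
hsv=cv2.cvtColor(t['color'],cv2.COLOR_RGB2HSV)
g=t['color'].min(2); m=((g>150)).astype(np.uint8)
n,l,st,c=cv2.connectedComponentsWithStats(m[:250])
for i in range(1,n):
    if st[i,4]>60: print(st[i],c[i])
k=[i for i in range(1,n) if 380<c[i][0]<460 and st[i,4]>1000][0]
pts=np.argwhere(l[:250]==k)[:,::-1].astype(np.float32)
r=cv2.minAreaRect(pts);print(r)
bx=cv2.boxPoints(r); w=np.array([onz(t,*p,51) for p in bx]);print(w, w.mean(0),np.linalg.norm(w[1]-w[0]),np.linalg.norm(w[2]-w[1]))
```

```text
cap top guess [504.99705279 115.41185347 184.        ] [507.95706232 119.36180039 184.        ]
[441 105  32   9 144] [456.28472222 108.90972222]
[268 118  12  19 117] [272.56410256 126.8034188 ]
[348 118  13  19 114] [352.51754386 128.98245614]
[443 120  32   8 149] [458.67785235 123.22818792]
[ 390  178   64   64 2687] [422.13435058 209.58838854]
[321 186  19  18 271] [329.66051661 194.56457565]
((421.77142333984375, 209.44139099121094), (52.92878723144531, 52.18366241455078), 14.38139533996582)
[[ 426.89336742  -49.83270213   51.        ]
 [ 570.95749892  -92.96977243   51.        ]
 [ 528.70271048 -236.18766441   51.        ]
 [ 386.14730447 -191.48198968   51.        ]] [ 478.17522032 -142.61803216   51.        ] 150.38377844225298 149.32123670777435
```

View pics/z1.png

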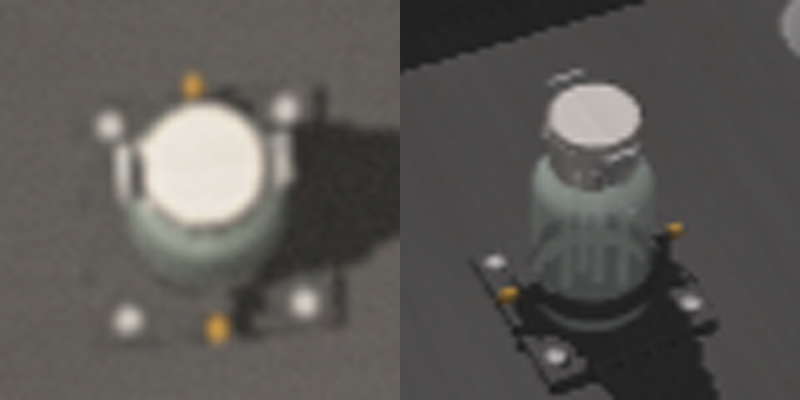

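The zoom shows the cap's top disc at about (330.2,194.2) in the top view and (331.3,186.2) in the side view. The tabs are left and right of it in the top view, at zoom (124,172) and (284,160), so they lie roughly along world y.

Run:
```python
from h import *
t=grab('top');s=grab('side')
z=lambda x,y:(300+(x+.5)/6.667-.5,170+(y+.5)/6.667-.5)
a=s['color'][165:240,295:370]
c=onz(t,*z(204,164),184)
m=(t['color'].min(2)>140).astype(np.uint8);m[:, :321]*=1
n,l,st,cc=cv2.connectedComponentsWithStats(m)
zs=lambda x,y:(295+(x+.5)/5.333-.5,165+(y+.5)/5.333-.5)
c2=onz(s,*zs(195,115),184)
print('cap',c,c2)
e1,r1=ray(t,*z(204,164));e2,r2=ray(s,*zs(195,115))
k=np.linalg.lstsq(np.c_[r1,-r2],e2-e1,rcond=None)[0];print('tri',e1+k[0]*r1,e2+k[1]*r2)
L=onz(t,*z(124,172),184);Rr=onz(t,*z(284,160),184);d=L-Rr
print(L,Rr,(L+Rr)/2,np.linalg.norm(d),'yaw of tab line',np.degrees(np.arctan2(d[1],d[0])))
# side tabs top edges
a=onz(s,*zs(165,76),185);b=onz(s,*zs(223,155),185);d=a-b;print(a,b,(a+b)/2,np.linalg.norm(d),np.degrees(np.arctan2(d[1],d[0])))
# bolts
B=[onz(t,*z(*p),56) for p in((109,126),(286,108),(305,302),(128,320))];print(np.array(B),np.mean(B,0))
# others
for nm,u,v,zz in(('pipe',373,218,52),('pillar',356.5,127,100),('trumpet',282,124,60),('tubes',461,118,80)):print(nm,onz(t,u,v,zz))
st=robot.read_state();r=R.from_quat(st['tool_rot']).as_matrix();print(r)
print('gate',onz(t,320,258,80),'clock',st['clock'])
```

```text
cap [507.15758138 114.90385385 184.        ] [504.05936107 116.14585799 184.        ]
tri [507.00248214 114.89974945 184.95305826] [503.87741787 115.73700921 184.44809582]
[504.88461989 146.159273   184.        ] [507.85072096  83.72086793 184.        ] [506.36767042 114.94007047 184.        ] 62.50881684538033 yaw of tab line 92.71975891887881
[500.62854187 147.64782716 185.        ] [505.36088468  83.75494927 185.        ] [502.99471327 115.70138822 185.        ] 64.06789299716657 94.23598190883449
[[545.64037233 155.72103813  56.        ]
 [551.27977528  79.70831959  56.        ]
 [467.40627992  74.1481758   56.        ]
 [461.73918355 149.53287353  56.        ]] [506.51640277 114.77760176  56.        ]
pipe [456.84766691  -3.96653658  52.        ]
pillar [710.00242549  36.20293073 100.        ]
trumpet [737.98663133 249.98585693  60.        ]
tubes [ 732.65924151 -261.90546856   80.        ]
[[-9.04406475e-01  4.26671771e-01 -3.57057941e-04]
 [ 4.26671920e-01  9.04406185e-01 -7.24480700e-04]
 [ 1.38099470e-05 -8.07571634e-04 -9.99999674e-01]]
gate [346.71267104 148.10695427  80.        ] clock 0.3
```

{"name": "play_rows", "arguments": {"increments": [[1.1, -2.5, 0, 0, 0, -6, 1], [2.2, -5, 0, 0, 0, -12, 1], [3.3, -7.5, 0, 0, 0, -18, 1], [4.4, -10, 0, 0, 0, -24, 1], [5.44, -12.38, 0, 0, 0, -30.2, 1], [5.44, -12.38, 0, 0, 0, -30.2, 1], [5.44, -12.38, 0, 0, 0, -30.2, 1], [5.44, -12.38, 0, 0, 0, -30.2, 1]]}}

```text
clock: 1.1
ee_pos: [449.4, 242.4, 239.0]
tool_rot: [0.733, 0.68, 0.0, 0.0]
contact_force: [0.3, 1.0, -0.2]
gripper_width: 0.999
gripper_force: 0.0
```

Run:
```python
from h import *
s=robot.read_state();print(s['clock'],s['ee_pos'],s['q']);r=R.from_quat(s['tool_rot']).as_matrix();print(np.degrees(np.arctan2(r[1,1],r[0,1])),r[:,2])
```

```text
1.1 [449.38617098 242.42121231 238.99741514] [ 4.45942836e-01 -5.04625957e-02  1.94953921e+00 -3.31640971e-05
  1.24160522e+00  5.21843523e-01]
-4.348185426919402 [ 8.35281876e-04  3.64530494e-04 -9.99999585e-01]
```

{"name": "play_rows", "arguments": {"increments": [[1.4, -3.18, -0.1, 0, 0, -16.4, 1], [1.4, -3.18, -0.1, 0, 0, -16.4, 1], [1.4, -3.18, -0.1, 0, 0, -16.4, 1], [1.4, -3.18, -0.1, 0, 0, -16.4, 1], [1.4, -3.18, -0.1, 0, 0, -16.4, 1], [1.4, -3.18, -0.1, 0, 0, -16.4, 1], [1.4, -3.18, -0.1, 0, 0, -16.4, 1], [1.4, -3.18, -0.1, 0, 0, -16.4, 1]]}}

```text
clock: 1.9
ee_pos: [504.9, 116.9, 234.7]
tool_rot: [0.989, 0.147, 0.0, -0.0]
contact_force: [-0.7, -0.1, -0.8]
gripper_width: 1.003
gripper_force: 0.0
```

{"name": "play_rows", "arguments": {"increments": [[0, 0, 0, 0, 0, -2.5, 1], [0, 0, 0, 0, 0, -2.5, 1], [0, 0, 0, 0, 0, -2.5, 1], [0, 0, 0, 0, 0, -2.5, 1]]}}

```text
clock: 2.3
ee_pos: [504.9, 117.1, 234.7]
tool_rot: [0.999, 0.042, 0.0, -0.0]
contact_force: [2.0, -0.2, 0.5]
gripper_width: 1.0
gripper_force: 0.0
```

```bash
cat > st.py <<'E'
from h import *
s=robot.read_state();r=R.from_quat(s['tool_rot']).as_matrix();print(round(s['clock'],2),s['ee_pos'].round(2),'yaw',np.degrees(np.arctan2(r[1,1],r[0,1])).round(2),r[:2,2].round(4),'F',s['contact_force'].round(2),'T',s['ft_torque'].round(3),'w',s['gripper_width']*88,s['gripper_force'],'q6',s['q'][5].round(3))
E
python3 st.py
python3 - <<'E'
from h import *
t=grab('top');s=grab('side')
a=t['color'][155:235,290:370];b=s['color'][125:225,280:380]
f=lambda i:cv2.resize(i,(400,400),interpolation=cv2.INTER_CUBIC)
cv2.imwrite('pics/z2.png',np.hstack([f(a),f(b)])[:,:,::-1])
E
```

```text
2.3 [504.93 117.07 234.75] yaw -85.17 [0.0001 0.    ] F [ 1.99 -0.19  0.55] T [ 0.035  0.127 -0.002] w 88.00810266872938 0.0 q6 1.666
```

View pics/z2.png

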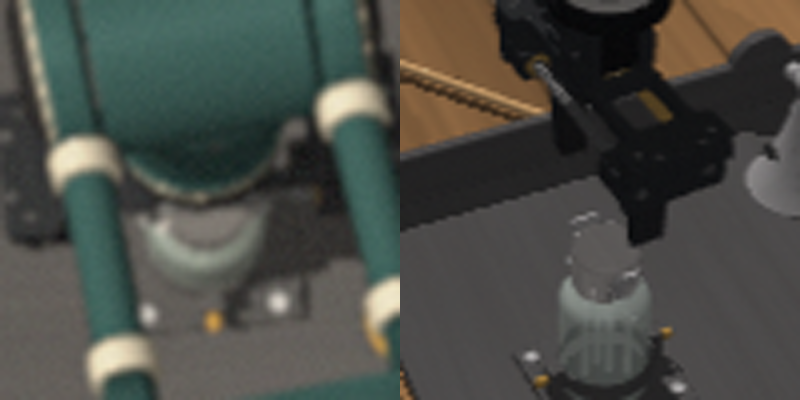

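The arm is poised over the cap. In the side crop the near finger is beside the cap's near tab. I descend with the fingers open.

{"name": "play_rows", "arguments": {"increments": [[0.01, -0.04, -0.6, 0, 0, -0.26, 1], [0.01, -0.04, -1.0, 0, 0, -0.26, 1], [0.01, -0.04, -1.3, 0, 0, -0.26, 1], [0.01, -0.04, -1.5, 0, 0, -0.26, 1], [0.01, -0.04, -1.65, 0, 0, -0.26, 1], [0.01, -0.04, -1.8, 0, 0, -0.26, 1], [0.01, -0.04, -1.8, 0, 0, -0.26, 1]]}}

```text
clock: 3.1
ee_pos: [505.1, 115.4, 162.2]
tool_rot: [1.0, 0.03, -0.0, 0.0]
contact_force: [0.1, -0.2, -0.2]
gripper_width: 1.0
gripper_force: 0.0
```

```bash
python3 st.py
python3 - <<'E'
from h import *
s=grab('side')
b=s['color'][145:225,290:370]
cv2.imwrite('pics/z3.png',cv2.resize(b,(560,560),interpolation=cv2.INTER_CUBIC)[:,:,::-1])
E
```

```text
3.1 [505.07 115.44 162.15] yaw -86.56 [-0.0009 -0.0002] F [ 0.11 -0.19 -0.2 ] T [0.001 0.135 0.01 ] w 87.9782441483426 0.0 q6 1.687
```

View pics/z3.png

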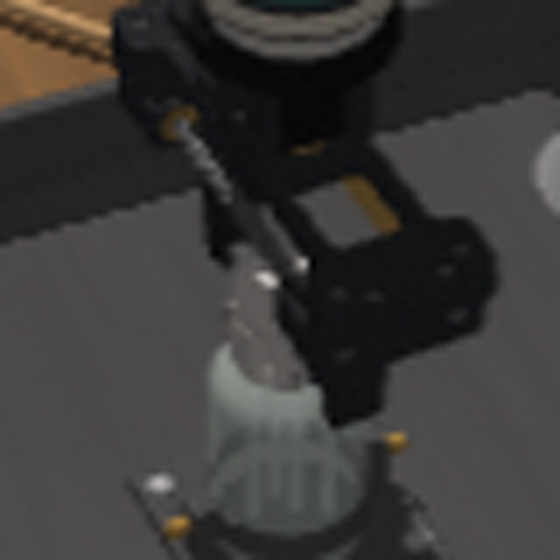

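The near finger now stands beside the cap and no contact force shows. I close in steps.

{"name": "play_rows", "arguments": {"increments": [[0, 0, 0, 0, 0, 0, 0.5], [0, 0, 0, 0, 0, 0, 0.5], [0, 0, 0, 0, 0, 0, 0.42], [0, 0, 0, 0, 0, 0, 0.42]]}}

```text
clock: 3.55
ee_pos: [505.8, 115.7, 163.5]
tool_rot: [1.0, 0.03, 0.001, -0.0]
contact_force: [-0.7, -0.2, 3.8]
gripper_width: 0.71
gripper_force: 3.1
```

```bash
python3 st.py
```

```text
3.55 [505.76 115.66 163.5 ] yaw -86.56 [0.001  0.0003] F [-0.67 -0.19  3.81] T [0.048 0.347 0.023] w 62.51155164404625 3.116743588470854 q6 1.687
```

{"name": "play_rows", "arguments": {"increments": [[0, 0, 0, 0, 0, 0, 0.3], [0, 0, 0, 0, 0, 0, 0.2], [0, 0, 0, 0, 0, 0, 0.0], [0, 0, 0, 0, 0, 0, 0.0], [0, 0, 0, 0, 0, 0, 0.0]]}}

```text
clock: 4.05
ee_pos: [506.0, 115.8, 164.3]
tool_rot: [1.0, 0.03, 0.001, -0.0]
contact_force: [-1.4, 0.5, 7.9]
gripper_width: 0.614
gripper_force: 30.0
```

```bash
python3 st.py
```

```text
4.05 [506.   115.79 164.26] yaw -86.56 [0.0017 0.0006] F [-1.36  0.5   7.94] T [0.043 0.493 0.033] w 54.02831300878117 30.00122230499983 q6 1.687
```

The tabs are flat (54 mm) with light axial load. I relieve the downward load a little and begin the turn within the certainly free range.

{"name": "play_rows", "arguments": {"increments": [[0, 0, 0.04, 0, 0, 0.5, 0], [0, 0, 0.04, 0, 0, 1, 0], [0, 0, 0.04, 0, 0, 1.5, 0], [0, 0, 0.04, 0, 0, 2, 0], [0, 0, 0.04, 0, 0, 2, 0], [0, 0, 0.04, 0, 0, 2, 0]]}}

```text
clock: 4.65
ee_pos: [505.8, 115.8, 164.4]
tool_rot: [0.993, 0.116, 0.001, -0.0]
contact_force: [2.5, 2.1, -1.4]
gripper_width: 0.614
gripper_force: 30.0
```

```bash
python3 st.py
```

```text
4.65 [505.84 115.82 164.36] yaw -76.63 [0.0012 0.0007] F [ 2.52  2.14 -1.36] T [ 0.294 -0.227 -0.022] w 54.038036347991735 29.99983135610819 q6 1.514
```

{"name": "play_rows", "arguments": {"increments": [[0, 0, 0, 0, 0, 0.5, 0], [0, 0, 0, 0, 0, 1, 0], [0, 0, 0, 0, 0, 1.5, 0], [0, 0, 0, 0, 0, 2, 0], [0, 0, 0, 0, 0, 2, 0]]}}

```text
clock: 5.15
ee_pos: [506.0, 115.9, 164.5]
tool_rot: [0.979, 0.203, 0.001, -0.0]
contact_force: [3.5, 2.7, -0.8]
gripper_width: 0.611
gripper_force: 30.0
```

```bash
python3 st.py
```

```text
5.15 [506.01 115.93 164.53] yaw -66.61 [0.0015 0.001 ] F [ 3.51  2.65 -0.78] T [ 0.437 -0.345 -0.083] w 53.810513603223576 29.999444894492626 q6 1.339
```

{"name": "play_rows", "arguments": {"increments": [[0.02, 0.015, 0, 0, 0, 0.4, 0], [0.02, 0.015, 0, 0, 0, 0.4, 0]]}}

```text
clock: 5.35
ee_pos: [506.1, 116.1, 164.4]
tool_rot: [0.976, 0.22, -0.0, 0.0]
contact_force: [1.1, 2.0, 0.4]
gripper_width: 0.614
gripper_force: 30.0
```

```bash
python3 st.py
```

```text
5.35 [506.14 116.09 164.36] yaw -64.63 [-0.0001 -0.0001] F [1.07 2.   0.37] T [ 0.204 -0.046 -0.049] w 54.02332787408433 29.999661399051547 q6 1.306
```

Nearly free (Tz −0.05). I continue in small steps, reading the torque after each.

{"name": "play_rows", "arguments": {"increments": [[0, 0.01, 0, 0, 0, 0.25, 0], [0, 0.01, 0, 0, 0, 0.5, 0], [0, 0.01, 0, 0, 0, 0.5, 0]]}}

```text
clock: 5.65
ee_pos: [506.1, 116.2, 164.3]
tool_rot: [0.97, 0.241, -0.0, 0.0]
contact_force: [0.3, -0.1, 0.0]
gripper_width: 0.62
gripper_force: 30.0
```

```bash
python3 st.py
```

```text
5.65 [506.07 116.24 164.34] yaw -62.05 [-0.0001 -0.0004] F [ 0.26 -0.1   0.03] T [-0.063 -0.051 -0.042] w 54.55715528691352 29.99991307966411 q6 1.261
```

{"name": "play_rows", "arguments": {"increments": [[0, 0, 0, 0, 0, 0.25, 0], [0, 0, 0, 0, 0, 0.5, 0], [0, 0, 0, 0, 0, 0.5, 0]]}}

```text
clock: 5.95
ee_pos: [506.0, 116.4, 164.3]
tool_rot: [0.965, 0.263, -0.0, 0.0]
contact_force: [1.5, -1.0, 2.0]
gripper_width: 0.617
gripper_force: 30.0
```

```bash
python3 st.py
```

```text
5.95 [506.03 116.38 164.32] yaw -59.52 [-0.0002 -0.0002] F [ 1.54 -1.    1.96] T [-0.113  0.063  0.008] w 54.3282488361568 30.0000505708158 q6 1.217
```

{"name": "play_rows", "arguments": {"increments": [[0, 0, 0, 0, 0, 0.25, 0], [0, 0, 0, 0, 0, 0.5, 0], [0, 0, 0, 0, 0, 0.5, 0]]}}

```text
clock: 6.25
ee_pos: [506.1, 116.5, 164.3]
tool_rot: [0.959, 0.284, -0.0, 0.0]
contact_force: [0.0, -0.0, 1.8]
gripper_width: 0.619
gripper_force: 30.0
```

```bash
python3 st.py
```

```text
6.25 [506.07 116.46 164.35] yaw -57.02 [-0.0002 -0.0001] F [ 0.01 -0.    1.77] T [-0.153  0.125  0.021] w 54.43343696355706 30.000133384019136 q6 1.173
```

{"name": "play_rows", "arguments": {"increments": [[0, 0, 0, 0, 0, 0.25, 0], [0, 0, 0, 0, 0, 0.5, 0], [0, 0, 0, 0, 0, 0.5, 0]]}}

```text
clock: 6.55
ee_pos: [506.1, 116.5, 164.3]
tool_rot: [0.952, 0.305, -0.0, -0.0]
contact_force: [-0.1, -0.6, 1.6]
gripper_width: 0.619
gripper_force: 30.0
```

```bash
python3 st.py
```

```text
6.55 [506.1  116.5  164.33] yaw -54.52 [-0.0001  0.    ] F [-0.1  -0.6   1.59] T [-0.081  0.156 -0.012] w 54.45008640853098 30.000100834295154 q6 1.13
```

{"name": "play_rows", "arguments": {"increments": [[0, 0, 0, 0, 0, 0.25, 0], [0, 0, 0, 0, 0, 0.5, 0], [0, 0, 0, 0, 0, 0.5, 0]]}}

```text
clock: 6.85
ee_pos: [506.1, 116.5, 164.3]
tool_rot: [0.946, 0.325, 0.0, -0.0]
contact_force: [-1.3, -0.2, 1.8]
gripper_width: 0.617
gripper_force: 30.0
```

```bash
python3 st.py
```

```text
6.85 [506.13 116.52 164.33] yaw -52.02 [-0.      0.0001] F [-1.27 -0.24  1.84] T [-0.143  0.128  0.063] w 54.3241344310742 30.000082729384303 q6 1.086
```

{"name": "play_rows", "arguments": {"increments": [[0, 0, 0, 0, 0, 0.25, 0], [0, 0, 0, 0, 0, 0.5, 0], [0, 0, 0, 0, 0, 0.5, 0]]}}

```text
clock: 7.15
ee_pos: [506.2, 116.5, 164.3]
tool_rot: [0.938, 0.346, 0.0, -0.0]
contact_force: [-0.0, -0.3, 1.6]
gripper_width: 0.622
gripper_force: 30.0
```

```bash
python3 st.py
```

```text
7.15 [506.2  116.52 164.32] yaw -49.52 [0.0001 0.0001] F [-0.05 -0.3   1.62] T [-0.109  0.123  0.021] w 54.71486835592734 30.00013768672943 q6 1.042
```

{"name": "play_rows", "arguments": {"increments": [[0, 0, 0, 0, 0, 0.25, 0], [0, 0, 0, 0, 0, 0.5, 0], [0, 0, 0, 0, 0, 0.5, 0]]}}

```text
clock: 7.45
ee_pos: [506.2, 116.6, 164.3]
tool_rot: [0.93, 0.366, 0.0, -0.0]
contact_force: [0.7, -0.5, 1.0]
gripper_width: 0.618
gripper_force: 30.0
```

```bash
python3 st.py
```

```text
7.45 [506.21 116.56 164.31] yaw -47.02 [0.0002 0.0001] F [ 0.75 -0.49  0.97] T [-0.029  0.17  -0.002] w 54.34712650357518 30.00007012858987 q6 0.999
```

{"name": "play_rows", "arguments": {"increments": [[0, 0, 0, 0, 0, 0.25, 0], [0, 0, 0, 0, 0, 0.5, 0], [0, 0, 0, 0, 0, 0.5, 0]]}}

```text
clock: 7.75
ee_pos: [506.2, 116.6, 164.3]
tool_rot: [0.922, 0.387, 0.0, -0.0]
contact_force: [0.5, 0.8, 1.1]
gripper_width: 0.616
gripper_force: 30.0
```

```bash
python3 st.py
```

```text
7.75 [506.21 116.57 164.31] yaw -44.52 [0.0002 0.0002] F [0.51 0.78 1.08] T [ 0.028  0.024 -0.026] w 54.216550773598364 30.000007431954145 q6 0.955
```

{"name": "play_rows", "arguments": {"increments": [[0, 0, 0, 0, 0, 0.25, 0], [0, 0, 0, 0, 0, 0.5, 0], [0, 0, 0, 0, 0, 0.5, 0]]}}

```text
clock: 8.05
ee_pos: [506.2, 116.6, 164.3]
tool_rot: [0.914, 0.407, 0.0, -0.0]
contact_force: [0.6, 0.4, 0.9]
gripper_width: 0.611
gripper_force: 30.0
```

```bash
python3 st.py
```

```text
8.05 [506.24 116.57 164.32] yaw -42.02 [0.0002 0.0002] F [0.63 0.41 0.92] T [ 0.057 -0.022  0.028] w 53.777140287200005 29.99996781349182 q6 0.912
```

{"name": "play_rows", "arguments": {"increments": [[0, 0, 0, 0, 0, 0.25, 0], [0, 0, 0, 0, 0, 0.5, 0], [0, 0, 0, 0, 0, 0.5, 0]]}}

```text
clock: 8.35
ee_pos: [506.3, 116.6, 164.3]
tool_rot: [0.905, 0.426, 0.0, -0.0]
contact_force: [0.5, 1.4, 1.5]
gripper_width: 0.615
gripper_force: 30.0
```

```bash
python3 st.py
```

```text
8.35 [506.26 116.61 164.33] yaw -39.52 [0.0002 0.0003] F [0.53 1.38 1.5 ] T [ 0.072 -0.013  0.02 ] w 54.13887929650795 29.999967478215694 q6 0.868
```

{"name": "play_rows", "arguments": {"increments": [[0, 0, 0, 0, 0, 0.25, 0], [0, 0, 0, 0, 0, 0.5, 0], [0, 0, 0, 0, 0, 0.5, 0]]}}

```text
clock: 8.65
ee_pos: [506.2, 116.6, 164.4]
tool_rot: [0.895, 0.446, 0.0, -0.0]
contact_force: [1.9, 2.3, 0.7]
gripper_width: 0.617
gripper_force: 30.0
```

```bash
python3 st.py
```

```text
8.65 [506.24 116.65 164.35] yaw -37.02 [0.0002 0.0003] F [1.94 2.29 0.75] T [ 0.212 -0.113 -0.034] w 54.30487165730024 29.99995244666934 q6 0.824
```

{"name": "play_rows", "arguments": {"increments": [[0.005, 0.01, 0, 0, 0, 0.25, 0], [0.005, 0.01, 0, 0, 0, 0.5, 0], [0.005, 0.01, 0, 0, 0, 0.5, 0]]}}

```text
clock: 8.95
ee_pos: [506.3, 116.7, 164.3]
tool_rot: [0.885, 0.466, -0.0, 0.0]
contact_force: [0.6, 0.9, 2.3]
gripper_width: 0.617
gripper_force: 30.0
```

```bash
python3 st.py
```

```text
8.95 [506.27 116.74 164.33] yaw -34.51 [-0.0002 -0.0003] F [0.6  0.95 2.32] T [-0.011 -0.03   0.007] w 54.33502818862732 30.00017968006432 q6 0.781
```

{"name": "play_rows", "arguments": {"increments": [[0, 0, 0, 0, 0, 0.25, 0], [0, 0, 0, 0, 0, 0.5, 0], [0, 0, 0, 0, 0, 0.5, 0]]}}

```text
clock: 9.25
ee_pos: [506.0, 116.8, 164.3]
tool_rot: [0.875, 0.485, -0.0, -0.0]
contact_force: [-1.3, 0.2, 2.8]
gripper_width: 0.618
gripper_force: 30.0
```

```bash
python3 st.py
```

```text
9.25 [506.02 116.79 164.31] yaw -32.03 [-0.0007 -0.0001] F [-1.32  0.2   2.84] T [-0.051  0.286 -0.052] w 54.42670448113913 30.000338070094585 q6 0.738
```

{"name": "play_rows", "arguments": {"increments": [[0, 0, 0, 0, 0, 0.15, 0], [0, 0, 0, 0, 0, 0.3, 0], [0, 0, 0, 0, 0, 0.3, 0]]}}

```text
clock: 9.55
ee_pos: [506.1, 116.8, 164.3]
tool_rot: [0.868, 0.496, -0.0, -0.0]
contact_force: [-2.1, 0.1, 4.0]
gripper_width: 0.621
gripper_force: 30.0
```

```bash
python3 st.py
```

```text
9.55 [506.1  116.81 164.32] yaw -30.55 [-0.0006 -0.0001] F [-2.1   0.09  3.98] T [-0.084  0.431 -0.269] w 54.617401543600515 30.000438569113612 q6 0.712
```

Tz jumped to −0.27 N·m, so this is the stop, at about 56° of turn. I back off 1° to unload it and start lifting gently.

{"name": "play_rows", "arguments": {"increments": [[0, 0, 0.0, 0, 0, -0.2, 0], [0, 0, 0.03, 0, 0, -0.2, 0], [0, 0, 0.06, 0, 0, -0.2, 0], [0, 0, 0.06, 0, 0, -0.2, 0]]}}

```text
clock: 9.95
ee_pos: [505.8, 116.8, 165.6]
tool_rot: [0.873, 0.488, -0.001, -0.0]
contact_force: [1.0, 0.3, -5.2]
gripper_width: 0.616
gripper_force: 30.0
```

```bash
python3 st.py
```

```text
9.95 [505.84 116.84 165.62] yaw -31.57 [-0.0013 -0.0001] F [ 0.98  0.29 -5.16] T [ 0.03  -0.097 -0.078] w 54.17313230633688 29.99911007937044 q6 0.73
```

{"name": "play_rows", "arguments": {"increments": [[0, 0, 0.02, 0, 0, 0.1, 0], [0, 0, 0.04, 0, 0, 0.1, 0], [0, 0, 0.04, 0, 0, 0.1, 0]]}}

```text
clock: 10.25
ee_pos: [506.1, 116.9, 168.4]
tool_rot: [0.871, 0.492, -0.0, -0.0]
contact_force: [0.2, 0.8, -0.9]
gripper_width: 0.613
gripper_force: 30.0
```

```bash
python3 st.py
```

```text
10.25 [506.07 116.85 168.41] yaw -31.05 [-0.0008 -0.0001] F [ 0.17  0.76 -0.85] T [ 0.05   0.062 -0.029] w 53.96242201755053 29.999477304518223 q6 0.721
```

It is free: 4 mm up, carrying only the cap's weight. I keep lifting straight.

{"name": "play_rows", "arguments": {"increments": [[0, 0, 0.1, 0, 0, 0, 0], [0, 0, 0.25, 0, 0, 0, 0], [0, 0, 0.45, 0, 0, 0, 0], [0, 0, 0.7, 0, 0, 0, 0], [0, 0, 1.0, 0, 0, 0, 0], [0, 0, 1.4, 0, 0, 0, 0], [0, 0, 1.6, 0, 0, 0, 0], [0, 0, 1.6, 0, 0, 0, 0]]}}

```text
clock: 11.05
ee_pos: [507.6, 117.1, 234.7]
tool_rot: [0.871, 0.492, 0.002, 0.001]
contact_force: [0.7, 0.1, -0.1]
gripper_width: 0.619
gripper_force: 30.0
```

```bash
python3 st.py;python3 - <<'E'
from h import *
s=grab('side')
cv2.imwrite('pics/z4.png',cv2.resize(s['color'][110:240,240:410],(680,520),interpolation=cv2.INTER_CUBIC)[:,:,::-1])
E
```

```text
11.05 [507.64 117.1  234.66] yaw -31.06 [0.004  0.0007] F [ 0.66  0.09 -0.1 ] T [-0.054  0.036  0.042] w 54.428552639313736 29.999833842739463 q6 0.721
```

View pics/z4.png

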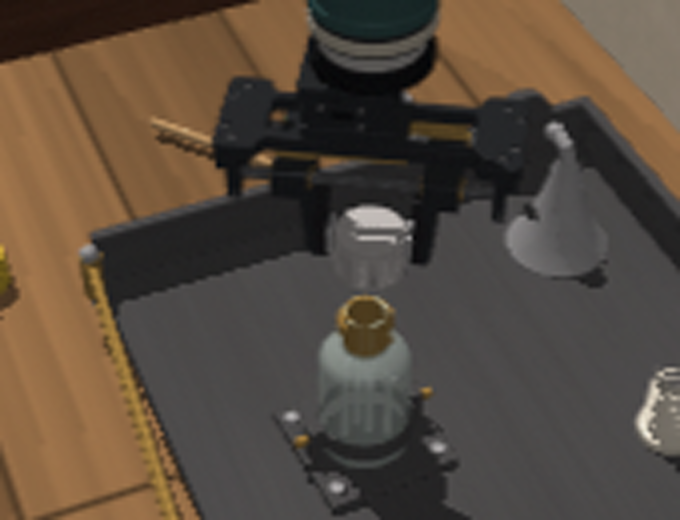

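The cap hangs upright between the fingers, above the bare brass collar at crop (365,310). Next I carry it over the tray.

{"name": "play_rows", "arguments": {"increments": [[-0.04, -0.4, 0, 0, 0, 0.3, 0], [-0.14, -1.2, 0, 0, 0, 0.8, 0], [-0.25, -2.1, 0, 0, 0, 1.3, 0], [-0.37, -3.1, 0, 0, 0, 1.8, 0], [-0.49, -4.1, 0, 0, 0, 2.3, 0], [-0.61, -5.1, 0, 0, 0, 2.7, 0], [-0.69, -6.0, 0, 0, 0, 2.9, 0], [-0.73, -6.49, 0, 0, 0, 2.9, 0]]}}

```text
clock: 11.9
ee_pos: [476.1, -145.1, 231.4]
tool_rot: [0.802, 0.597, -0.001, -0.0]
contact_force: [0.1, -0.6, -0.4]
gripper_width: 0.618
gripper_force: 30.0
```

{"name": "play_rows", "arguments": {"increments": [[0, 0, -0.5, 0, 0, 0, 0], [0, 0, -1.2, 0, 0, 0, 0], [0, 0, -2.0, 0, 0, 0, 0], [0, 0, -2.8, 0, 0, 0, 0], [0, 0, -3.4, 0, 0, 0, 0], [0, 0, -3.8, 0, 0, 0, 0], [0, 0, -3.8, 0, 0, 0, 0], [0, 0, -3.8, 0, 0, 0, 0]]}}

```text
clock: 12.7
ee_pos: [476.6, -142.5, 79.8]
tool_rot: [0.802, 0.598, -0.0, -0.001]
contact_force: [0.3, -0.0, -0.6]
gripper_width: 0.616
gripper_force: 30.0
```

```bash
python3 st.py;python3 - <<'E'
from h import *
s=grab('side')
cv2.imwrite('pics/z5.png',cv2.resize(s['color'][180:340,280:440],(560,560),interpolation=cv2.INTER_CUBIC)[:,:,::-1])
E
```

```text
12.7 [ 476.61 -142.5    79.82] yaw -16.57 [-0.0016  0.0006] F [ 0.32 -0.01 -0.64] T [-0.021  0.078  0.006] w 54.20723765800813 29.999812468886375 q6 -0.052
```

View pics/z5.png

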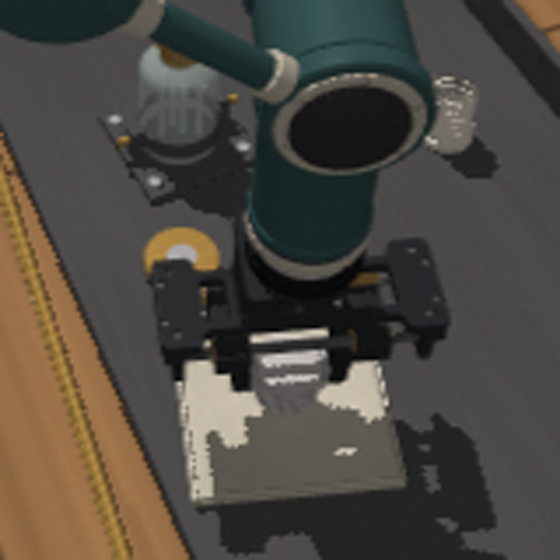

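The cap is held upright over the tray centre. I descend gently, feeling for the floor (expected at TCP z of about 56).

{"name": "play_rows", "arguments": {"increments": [[0, 0, -0.2, 0, 0, 0, 0], [0, 0, -0.35, 0, 0, 0, 0], [0, 0, -0.48, 0, 0, 0, 0], [0, 0, -0.54, 0, 0, 0, 0], [0, 0, -0.57, 0, 0, 0, 0], [0, 0, -0.57, 0, 0, 0, 0]]}}

```text
clock: 13.35
ee_pos: [477.0, -142.7, 57.3]
tool_rot: [0.802, 0.598, -0.0, -0.0]
contact_force: [0.1, 0.0, -0.7]
gripper_width: 0.611
gripper_force: 30.0
```

```bash
python3 st.py
```

```text
13.35 [ 477.05 -142.7    57.35] yaw -16.56 [-0.0003  0.0001] F [ 0.09  0.05 -0.7 ] T [-0.069  0.091 -0.035] w 53.77846422911939 29.99981990084052 q6 -0.052
```

{"name": "play_rows", "arguments": {"increments": [[0, 0, -0.025, 0, 0, 0, 0], [0, 0, -0.05, 0, 0, 0, 0], [0, 0, -0.05, 0, 0, 0, 0]]}}

```text
clock: 13.65
ee_pos: [477.4, -142.8, 56.3]
tool_rot: [0.802, 0.598, 0.0, 0.0]
contact_force: [-2.0, 1.0, 3.7]
gripper_width: 0.616
gripper_force: 30.0
```

```bash
python3 st.py
```

```text
13.65 [ 477.44 -142.85   56.28] yaw -16.57 [ 0.0004 -0.0002] F [-2.03  1.03  3.71] T [0.054 0.432 0.023] w 54.2408293745712 30.000786893069744 q6 -0.051
```

Floor contact came at 56.3 mm, as expected. I release and retreat upward.

{"name": "play_rows", "arguments": {"increments": [[0, 0, 0, 0, 0, 0, 0.35], [0, 0, 0, 0, 0, 0, 0.5], [0, 0, 0, 0, 0, 0, 0.65], [0, 0, 0, 0, 0, 0, 0.8], [0, 0, 0, 0, 0, 0, 0.85], [0, 0, 0, 0, 0, 0, 0.85]]}}

```text
clock: 14.25
ee_pos: [477.2, -142.7, 55.5]
tool_rot: [0.802, 0.598, 0.0, 0.0]
contact_force: [-0.2, -0.3, -0.7]
gripper_width: 0.92
gripper_force: 0.0
```

```bash
python3 st.py
```

```text
14.25 [ 477.18 -142.7    55.49] yaw -16.56 [0. 0.] F [-0.24 -0.29 -0.68] T [-0.049  0.05  -0.025] w 80.99517673818718 0.0 q6 -0.052
```

{"name": "play_rows", "arguments": {"increments": [[0, 0, 0.1, 0, 0, 0, 0.85], [0, 0, 0.4, 0, 0, 0, 0.85], [0, 0, 1, 0, 0, 0, 0.85], [0, 0, 2, 0, 0, 0, 0.85], [0, 0, 3, 0, 0, 0, 0.85], [0, 0, 4, 0, 0, 0, 0.85], [0, 0, 4.5, 0, 0, 0, 0.85], [0, 0, 4.5, 0, 0, 0, 0.85]]}}

```text
clock: 15.05
ee_pos: [479.8, -143.6, 240.9]
tool_rot: [0.802, 0.598, 0.003, 0.004]
contact_force: [0.0, -0.0, -0.9]
gripper_width: 0.93
gripper_force: 0.0
```

```bash
python3 st.py;python3 - <<'E'
from h import *
s=grab('side')
cv2.imwrite('pics/z6.png',cv2.resize(s['color'][120:340,260:520],(780,600))[:,:,::-1])
E
```

```text
15.05 [ 479.77 -143.61  240.89] yaw -16.57 [ 0.0089 -0.0031] F [ 0.01 -0.03 -0.89] T [-0.102  0.087 -0.02 ] w 81.8098037793897 0.0 q6 -0.051
```

View pics/z6.png

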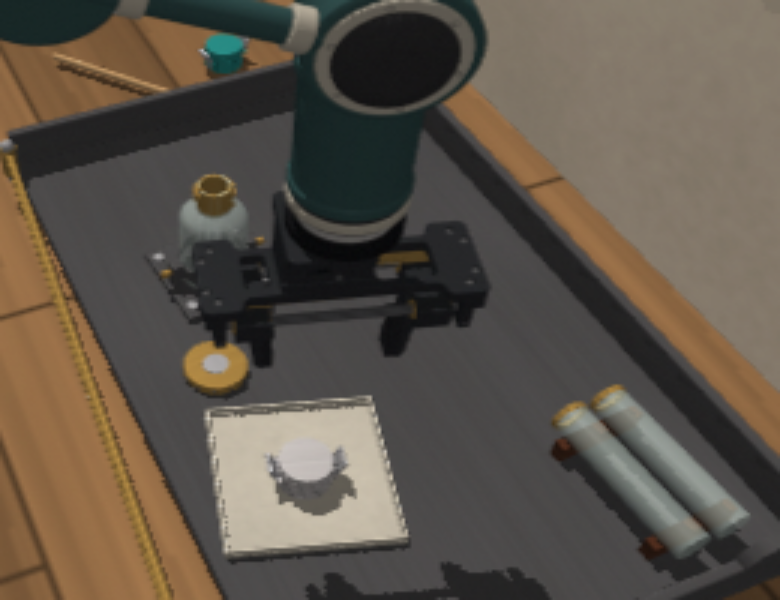

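The cap stands upright on its open end near the middle of the tray, at crop (307,460), with its tabs sprung out. The pitch pipe and tubes are undisturbed and the gripper is clear.

```bash
python3 -c "
from station import robot
print(robot.close_job())"
```

```text
the job is handed in; nothing more can be done
None
```

The cap was squeezed, turned about 56° to its stop, lifted off and set open end down in the white tray; the job is handed in at about 15 s on the robot's clock, with the gripper clear and no sign that anything else moved.

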